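Clear, close and lock the bench jig

ROBOT

A 6-joint arm with a two-finger parallel gripper is mounted at the origin on the work surface. World frame = base frame: x ahead of the robot, y to its left, z up, the work surface at z = 0. Lengths are in m, angles in rad, forces in N, time in s.
With the tool pointing down it reaches from about 0.325 to 0.9 m from the base axis. Payload 6.1 kg.
Tool frame: the origin (TCP) lies on the centre line of the jaws, within the pads' length; the fingertips stand 22 mm ahead of it and the grasp point (between the pads) lies 3 mm ahead of it (manip.finger_overhang is the distance from the TCP to the fingertips, in m); z points along the fingers, y is the line along which they close (so a half turn about z gives the same grasp; the last joint's range is limited). The gripper opens to 87 mm and grips with 3 to 60 N. Pads are 19 mm wide; open, the fingers measure 117 mm over their backs; the gripper's body (75 mm by 190 mm) begins 51 mm behind the grasp point.
Start: joints at [1.136, 0.22, 1.526, -0, 1.395, -0.126], TCP at [0.19, 0.595, 0.245] pointing down, gripper open.
Joint ranges: [-2.98, 2.98], [-0.91, 2.08], [0.09, 2.57], [-1.24, 4.39], [0.2, 2.65], [-2.68, 2.68]. Speed limits (rad/s): [2.57, 2.57, 3.01, 3.14, 3.14, 3.14].

INTERFACE

Orientations are given as a unit quaternion [w, x, y, z].
In Python, from station import manip gives the robot as it stands.
- The arm moves only by the tool arm_command, never from a script. Its argument "motion" is a list of rows, each a list of 3 entries, a list of its own where there are three numbers: the shift along the tool's x, y, z each as a share of 0.2 m, from -1 to 1, then the turn, a rotation vector about the tool's x, y, z each as a share of pi rad, from -1 to 1, then the closure, from -1 (fully open) to 1 (shut). A call has 1 to 20 rows; each row is the pose to reach, as a shift and turn from the pose commanded when the call began, along the tool's axes at that moment, turning the shorter way round; what a row does not reach only later rows make up. A row lasts 1/12 s, in which the tool goes at most 41.7 mm and 7.16 degrees, less where a joint would pass 70% of its speed; a pose out of reach is approached as far as the arm can. A call with a number of a shift or a turn outside -1 to 1 is refused whole. A call with a gripper value outside its range is refused whole. The fingers move at their own pace and stop on an object; "squeeze" is the grip in N (left out, the last holds). Time passes only in rows, so rows that repeat a pose let the fingers close. It gives the time, the measured TCP pose, the force, the opening and the grip force at its end, in the units of the state.
- manip.sense(): the state, without advancing time (a new reading comes with each control period).
- manip.get_image(name): name is "side" or "top" or "wrist"; returns a dict with "image" (480x640x3 uint8, blue, green, red), "fovy" (degrees; the focal length in pixels is half the picture's height over the tangent of half this angle, whatever the lens; pixels are square), "cx", "cy" (the principal point, pixels), "k1" (the pictures are not rectified: a ray, as slopes to the right and down, at radius r is drawn at 1 + k1 r^2 times it, then the intrinsics apply), "R" (3x3) and "t" (3): a world point X has camera coordinates R X + t; the wrist camera has in their place "tool_from_camera" (4x4, takes a point from camera to tool coordinates, whose origin is the TCP and whose axes are the flange's). Camera axes: x right, y down, z forward; pixel columns grow to the right and rows downward; lengths in m; the calibration is good to about 2 mm. A picture is of the moment at which its call begins: read the wrist's pose just before it. There is no depth.
- manip.sign_off(): hands the job in; it is judged then, once.
Trained networks look in the newest picture that a camera, given by its name, has taken for a name from the list of things; names that differ only in an ending like _2 or _b are one class to them, and where a whole thing is asked for, a point or a joint stands for the part that bears it (a point fixed in the world has none). Each returns a list of dicts, best first, with "confidence" (0 to 1); they miss things now and then, are a little off and sometimes report something else, mostly with a low value. They report only what shows in the picture. A call takes as long as a camera call. They do not tell look-alikes from the thing itself.
- manip.recognise(thing, camera): "point" ([row, column] in pixels, amid what is visible of it).
The state is a dict: "clock": time; "joint_positions": joint angles; "dq": joint speeds; "joint_torque": joint torques, N m; "tcp_pos": TCP position; "tcp_rot": TCP orientation; "contact_force": force on the tool from outside, world axes, zero at the start; "wrist_torque": the same for the moment, N m; "gripper_width": opening from 0.0 (shut) to 1.0 (fully open); "grip_force": force on a finger pad.
Only numpy, scipy, OpenCV 4.12 (cv2) and the standard library are available. Lean on these libraries where they do the work, as an engineer would, in place of code of your own. Each camera call takes 0.05 s, during which the arm holds its last target. There are 200 camera calls.

TASK

The file was left lying in the green jig: lay it flat in the blue tray, shut the jig's hinged aluminium frame fully, and lock it by turning both red turnbuttons so that they point straight across onto the frame. A turnbutton that sticks out over the frame's place has to be swung aside before the frame can go down. Do not knock over or shift the jar, the oil bottle or the bright steel block standing around the jig.

Things in the scene. Friction and masses are not known exactly. Their poses are not given: they have to be found in the camera images.
- jig: Fixed green steel jig, base 25 mm high; origin on the bench, x axis from the turnbutton side (facing the robot) to the hinge side; base spans x -110 to +90, y -95 to +95 mm. On it a fixed copper blank 110 x 120 mm centred on the origin, top at z = 28, and grey side rails (|y| = 65 to 85, top z = 35). Turnbutton pivots at x = -90, y = +70 and -70.
- frame (a joint): Aluminium frame, 150 mm from hinge to free edge, 170 wide, 10 thick; 20 mm bars round an open window; yellow tab 12 x 30 mm at the free edge. Hinge axis along jig y at x = +75, z = 40. rad: 0 = shut (top at z = 45, free edge at jig x = -75), 1.57 = upright. Stays up when nearly upright; tipped well towards the turnbuttons it sinks shut slowly. 0.35 kg.
- frame_edge (a point): middle of the frame's free edge (without the tab), at mid-thickness
- turn_l (a joint): Left (jig +y) red turnbutton: wing 12 mm wide, 16 tall (z = 49 to 65), reaching 42 mm from its pivot (boss 20 mm round). rad, counter-clockwise positive from above: 0 = points along jig +x, onto the frame (locked); +1.57 = to jig +y, outward. Stops at +-2.0, stays where left. Blocks the frame unless beyond about +1.2 or -1.4.
- turn_l_pivot (a point): left turnbutton's pivot axis at the wing's mid-height (z = 57 mm)
- turn_l_tip (a point): end of the left wing, at mid-height
- turn_r (a joint): Right (jig -y) red turnbutton, same shape and same sign: 0 = wing points straight across onto the frame (locked); -1.57 = points outward to jig -y, +1.57 = to jig +y. Blocks the frame unless beyond about -1.2 or +1.4.
- turn_r_pivot (a point): right turnbutton's pivot axis at the wing's mid-height (z = 57 mm)
- turn_r_tip (a point): end of the right wing, at mid-height
- file: Small flat file, 130 mm long, about 90 g, lying on the copper blank. Origin under its balance point, x towards the steel tip. Yellow handle x = -65 to +5 mm, 18 mm wide, 14 mm tall; steel blade x = +5 to +65 mm, 12 mm wide, 6 mm tall.
- file_mid (a point): point 5 mm above the file's origin
- tray: Light-duty blue open tray fixed to the bench, 230 (x) x 110 (y) x 30 mm, walls and floor 4 mm; origin under its centre. It stands left or right of the jig; a grey box of copper pieces (200 x 110 x 50 mm, fixed) stands on the other side.
- jar: White jar, 44 mm diameter, 75 mm tall, origin under its centre. Bystander.
- oil: Black oil bottle with red cap, 40 mm diameter, 150 mm tall, origin under its centre. Bystander.
- block: Bright steel block 40 (x) x 60 (y) x 35 mm, origin under its centre. Bystander.
Not all that is in view belongs to the job. There is more than one size of the file; the job needs the largest.

How it is judged:
By the outcome, as a careful person would: the job done as asked, in the order asked, and still so for the second after the job is handed in, with the robot touching nothing.
It also fails if it takes over 72 s, if anything falls off the work surface, if the arm or the gripper's body presses on something with over 40 N, if the wrist force passes 120 N, or if a joint passes its speed limit or range.

## Working session

There is one attempt and no reset: what is moved stays moved. The work goes in short steps, Python scripts to look and compute and a tool call to move; the robot and the scene stay as the last step left them, time stands still between calls to the robot, and variables do not carry over. Pictures are saved under pics/ and viewed, at most 10 in all, crops included, and the job is handed in when it is done.

Besides the shell and the picture viewer there is one more tool, called after "Emit:" in YAML: its name, and indented under it one key for each argument. arm_command: Moves the arm, as the interface text tells. Its arguments: {"type":"object","properties":{"motion":{"type":"array","items":{"type":"array"}},"squeeze":{"type":"number"}},"required":["motion"]}

```bash
mkdir -p pics; cat > h.py <<'E'
import numpy as np, cv2
from scipy.spatial.transform import Rotation as Ro
from station import manip
def RT(d,s=None):
    if 'R' in d: return np.array(d['R']),np.array(d['t'])
    T=np.eye(4); q=s['tcp_rot']; T[:3,:3]=Ro.from_quat([q[1],q[2],q[3],q[0]]).as_matrix(); T[:3,3]=s['tcp_pos']
    W=np.linalg.inv(T@np.array(d['tool_from_camera'])); return W[:3,:3],W[:3,3]
def K(d):
    f=d['image'].shape[0]/2/np.tan(np.radians(d['fovy'])/2); return np.array([[f,0,d['cx']],[0,f,d['cy']],[0,0,1.]]),np.array([d['k1'],0,0,0.])
def ray(d,R,t,rc):
    k,D=K(d); p=cv2.undistortPoints(np.array([[[rc[1],rc[0]]]],float),k,D)[0,0]
    v=R.T@np.array([p[0],p[1],1]); return -R.T@t, v/np.linalg.norm(v)
def proj(d,R,t,X):
    k,D=K(d); p=cv2.projectPoints(np.array(X,float).reshape(-1,1,3),cv2.Rodrigues(R)[0],t,k,D)[0][:,0]; return p[:,::-1]
def tri(rs):
    A=sum(np.eye(3)-np.outer(v,v) for c,v in rs); b=sum((np.eye(3)-np.outer(v,v))@c for c,v in rs); return np.linalg.solve(A,b)
def atz(r,z): c,v=r; return c+v*(z-c[2])/v[2]
E
cat > a.py <<'E'
from h import *
s=manip.sense(); print(s['tcp_pos'],s['tcp_rot'],s['clock'],s['contact_force'])
D={n:manip.get_image(n) for n in('top','side','wrist')}
for n in D: cv2.imwrite(f'pics/{n}0.png',D[n]['image'])
print(D['wrist']['tool_from_camera'])
for th in ['jig','frame','frame_edge','turn_l_pivot','turn_l_tip','turn_r_pivot','turn_r_tip','file','file_mid','tray','jar','oil','block']:
    for n in('top','side'):
        print(th,n,[(np.round(r['point']).tolist(),round(r['confidence'],2)) for r in manip.recognise(th,n)[:4]])
E
python3 a.py
```

```text
[0.18971017 0.59491245 0.24343381] [-2.83382548e-04  1.53796725e-01  9.88102036e-01 -9.24319224e-04] 0.0 [ 0.21956434  0.00202551 -0.30350994]
[[-1.48634012e-03 -9.63085772e-01 -2.69190615e-01  7.41523893e-02]
 [ 9.99998888e-01 -1.39914736e-03 -5.15766684e-04  8.26033685e-04]
 [ 1.20090218e-04 -2.69191082e-01  9.63086781e-01 -1.40111733e-01]
 [ 0.00000000e+00  0.00000000e+00  0.00000000e+00  1.00000000e+00]]
jig top [([245.0, 316.0], 0.75)]
jig side [([244.0, 336.0], 0.92), ([182.0, 387.0], 0.46)]
frame top [([178.0, 319.0], 0.8)]
frame side [([185.0, 390.0], 0.62)]
frame_edge top [([176.0, 321.0], 0.64), ([292.0, 264.0], 0.31)]
frame_edge side [([188.0, 388.0], 0.72)]
turn_l_pivot top [([291.0, 267.0], 0.52)]
turn_l_pivot side [([222.0, 262.0], 0.48)]
turn_l_tip top [([298.0, 357.0], 0.74), ([290.0, 263.0], 0.49)]
turn_l_tip side [([219.0, 262.0], 0.62)]
turn_r_pivot top [([298.0, 363.0], 0.61)]
turn_r_pivot side [([284.0, 287.0], 0.62)]
turn_r_tip top [([299.0, 359.0], 0.57), ([235.0, 235.0], 0.32)]
turn_r_tip side [([283.0, 284.0], 0.68)]
file top [([247.0, 322.0], 0.7), ([302.0, 409.0], 0.59), ([155.0, 339.0], 0.57)]
file side [([250.0, 418.0], 0.85), ([253.0, 321.0], 0.71), ([350.0, 308.0], 0.67)]
file_mid top [([248.0, 321.0], 0.75), ([299.0, 409.0], 0.69), ([154.0, 338.0], 0.54), ([288.0, 265.0], 0.3)]
file_mid side [([251.0, 417.0], 0.84), ([249.0, 321.0], 0.8), ([351.0, 309.0], 0.65)]
tray top [([260.0, 137.0], 0.73)]
tray side [([173.0, 260.0], 0.87)]
jar top [([235.0, 235.0], 0.67), ([289.0, 266.0], 0.24)]
jar side [([201.0, 300.0], 0.63)]
oil top [([220.0, 402.0], 0.98)]
oil side [([292.0, 390.0], 0.88), ([251.0, 322.0], 0.4)]
block top [([336.0, 314.0], 0.91)]
block side [([279.0, 234.0], 0.78)]
```

View pics/top0.png

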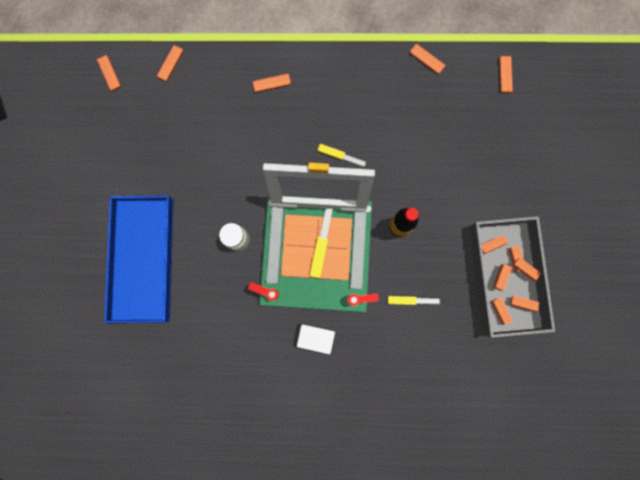

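View pics/side0.png

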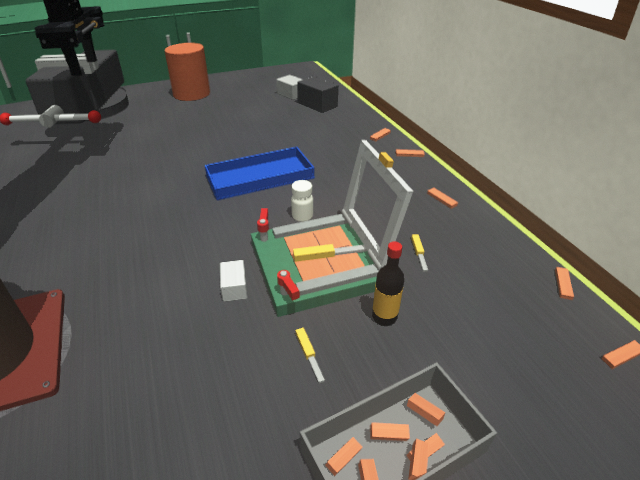

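The top view shows the jig at about (250,318) with its frame up. The left wing's pivot is at (295,272) and its tip at (288,250); the right wing's pivot is at (300,353) and its tip at (297,377). Both wings point outward. The tray is at (260,138). There are three file candidates: (247,322) on the copper blank, (302,409) and (155,339) on the bench. The first fits because it is in the jig and is the longest.

```bash
cat > b.py <<'E'
from h import *
D={n:manip.get_image(n) for n in('top','side')}
P={n:RT(D[n]) for n in D}
def r(n,rc): return ray(D[n],*P[n],rc)
for n in D: print(n,'cam',np.round(-P[n][0].T@P[n][1],3),D[n]['fovy'],D[n]['k1'])
T={'file':((247,322),(251,321)),'decoyR':((302,409),(350,308)),'decoyB':((155,339),(250,418)),'tray':((260,137),(173,260)),'jar':((235,235),(201,300)),'oil':((220,402),(292,390)),'block':((336,314),(279,234)),'edge':((170,319),(165,386)),
'pl':((295,272),(224,263)),'tl':((288,250),(212,264)),'pr':((300,353),(276,284)),'tr':((297,377),(294,295))}
for k,(a,b) in T.items(): print(k,np.round(tri([r('top',a),r('side',b)]),3))
# red segmentation in top, zoom
im=D['top']['image']
cv2.imwrite('pics/jigcrop.png',cv2.resize(im[140:360,220:460],None,fx=3.2,fy=2.7*3.2/2.7*0.85,interpolation=cv2.INTER_CUBIC)[:600])
print('trayc',[np.round(atz(r('top',p),.03),3)[:2].tolist() for p in((196,110),(196,170),(322,168),(322,106))])
print('base',[np.round(atz(r('top',p),.025),3)[:2].tolist() for p in((303,261),(311,366),(205,372))])
print('file ends',[np.round(atz(r('top',p),.036),3)[:2].tolist() for p in((276,318),(210,328))])
for a,b in (((276,318),(210,328)),((300,389),(301,439)),((147,320),(163,365))):
    z=.036 if a[0]==276 else .006
    print('len',np.linalg.norm(atz(r('top',a),z)-atz(r('top',b),z)))
E
python3 b.py
```

```text
top cam [ 0.451 -0.014  0.97 ] 49.237186072153115 -0.013974495943812079
side cam [ 0.315 -0.524  0.539] 57.517323500104794 -0.06554468375265572
file [ 0.536 -0.002  0.037]
decoyR [ 0.445 -0.162  0.006]
decoyB [ 0.716 -0.032  0.005]
tray [0.517 0.34  0.004]
jar [0.556 0.155 0.036]
oil [ 0.587 -0.144  0.054]
block [0.38  0.01  0.016]
edge [0.645 0.001 0.182]
pl [0.454 0.082 0.059]
tl [0.466 0.121 0.056]
pr [ 0.447 -0.058  0.06 ]
tr [ 0.452 -0.099  0.059]
trayc [[0.629, 0.389], [0.63, 0.278], [0.402, 0.27], [0.4, 0.382]]
base [[0.438, 0.105], [0.427, -0.083], [0.618, -0.093]]
file ends [[0.487, 0.003], [0.606, -0.013]]
len 0.12010306286226997
len 0.09056898918434209
len 0.09040989414976158
```

View pics/jigcrop.png

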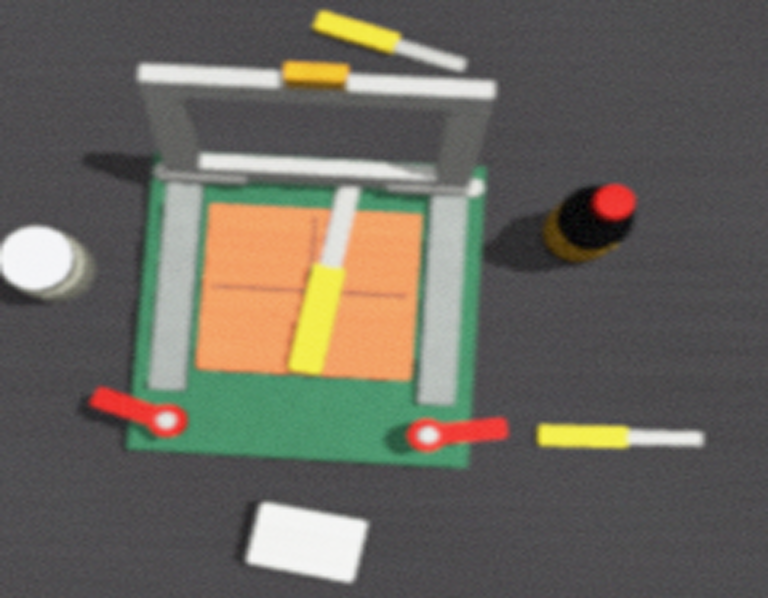

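The crop confirms it: the file on the blank at (320,290) is the largest, about 130 mm against about 90 mm for the other two. The left wing points outward but only by about 1.28 rad, and the right one by about -1.42. Next I'll move over the jig for wrist views.

```bash
cat > p.py <<'E'
import sys
from h import *
# target x y z, tool-x yaw (deg): prints tool shift shares, turn share about tool z
s=manip.sense(); q=s['tcp_rot']; R=Ro.from_quat([q[1],q[2],q[3],q[0]])
x,y,z,yaw=map(float,sys.argv[1:5]); p=s['tcp_pos']; d=R.inv().apply(np.array([x,y,z])-p)
c,sn=np.cos(np.radians(yaw)),np.sin(np.radians(yaw))
Rt=Ro.from_matrix(np.array([[c,sn,0],[sn,-c,0],[0,0,-1]])); rv=(R.inv()*Rt).as_rotvec()
print('pos',np.round(p,4),'clk',s['clock'],'toolx',np.degrees(np.arctan2(*R.as_matrix()[1::-1,0])).round(2),'F',np.round(s['contact_force'],1),'w',s['gripper_width'])
print('shift',np.round(d/.2,3),'turn',np.round(rv/np.pi,3),'rows',np.linalg.norm(d)/.0417,np.degrees(np.linalg.norm(rv))/7.16)
E
python3 p.py 0.48 0.0 0.30 172.5
```

```text
pos [0.1899 0.5954 0.2445] clk 1.55 toolx 162.31 F [-0.2  1.   0.5] w 1.0031277989742724
shift [-2.286 -2.396 -0.277] turn [-0.     0.    -0.057] rows 15.938400375827245 1.423222781900983
```

Emit:
arm_command:
  motion:
    - [[-0.95,-1,-0.1],[0,0,0],-1]
    - [[-0.95,-1,-0.1],[0,0,0],-1]
    - [[-0.95,-1,-0.1],[0,0,0],-1]
    - [[-0.95,-1,-0.1],[0,0,0],-1]
    - [[-0.95,-1,-0.1],[0,0,0],-1]
    - [[-0.95,-1,-0.1],[0,0,0],-1]
    - [[-0.95,-1,-0.1],[0,0,0],-1]

```text
clock: 2.13
tcp_pos: [0.3112, 0.3444, 0.265]
tcp_rot: [0.001, 0.154, 0.988, -0.0]
contact_force: [-0.1, -0.4, 0.7]
gripper_width: 0.997
grip_force: 0.0
```

Emit:
arm_command:
  motion:
    - [[-0.95,-1,-0.1],[0,0,0],-1]
    - [[-0.95,-1,-0.1],[0,0,0],-1]
    - [[-0.95,-1,-0.1],[0,0,0],-1]
    - [[-0.95,-1,-0.1],[0,0,0],-1]
    - [[-0.95,-1,-0.1],[0,0,0],-1]
    - [[-0.95,-1,-0.1],[0,0,0],-1]
    - [[-0.95,-1,-0.1],[0,0,0],-1]

```text
clock: 2.72
tcp_pos: [0.4316, 0.0956, 0.2853]
tcp_rot: [0.001, 0.155, 0.988, -0.0]
contact_force: [1.1, 0.2, -0.0]
gripper_width: 1.0
grip_force: 0.0
```

Emit:
arm_command:
  motion:
    - [[-0.385,-0.4,-0.08],[0,0,-0.057],-1]
    - [[-0.385,-0.4,-0.08],[0,0,-0.057],-1]
    - [[-0.385,-0.4,-0.08],[0,0,-0.057],-1]
    - [[-0.385,-0.4,-0.08],[0,0,-0.057],-1]

```text
clock: 3.05
tcp_pos: [0.4817, -0.0058, 0.3017]
tcp_rot: [0.002, 0.067, 0.998, -0.001]
contact_force: [-0.6, -0.3, 0.2]
gripper_width: 0.999
grip_force: 0.0
```

```bash
cat > c.py <<'E'
import sys
from h import *
tag=sys.argv[1]
s=manip.sense(); d=manip.get_image('wrist'); sd=manip.get_image('side')
print(s['tcp_pos'],s['clock'],s['contact_force'])
cv2.imwrite(f'pics/w{tag}.png',d['image']); cv2.imwrite(f'pics/s{tag}.png',sd['image'])
np.save(f'w{tag}.npy',np.array([s,d],dtype=object),allow_pickle=True)
for th in ['file_mid','turn_l_pivot','turn_l_tip','turn_r_pivot','turn_r_tip','frame_edge','jar','oil','block']:
    print(th,[(np.round(r['point'],1).tolist(),round(r['confidence'],2)) for r in manip.recognise(th,'wrist')[:3]])
E
python3 c.py 1; python3 -c "
import cv2,numpy as np
a=cv2.imread('pics/w1.png');b=cv2.imread('pics/s1.png');cv2.imwrite('pics/ws1.png',cv2.resize(np.hstack([a,b]),(800,300)))"
```

```text
[ 0.48170305 -0.00584235  0.30173367] 3.05 [-0.64317467 -0.29357618  0.19868252]
file_mid [([184.0, 173.2], 0.97), ([248.3, 337.7], 0.59), ([386.6, 334.4], 0.59)]
turn_l_pivot [([169.4, 427.5], 0.79)]
turn_l_tip [([166.1, 428.2], 0.7)]
turn_r_pivot [([179.3, 250.6], 0.6)]
turn_r_tip [([179.3, 250.5], 0.63), ([85.7, 322.1], 0.47)]
frame_edge [([86.7, 324.3], 0.71), ([367.6, 291.1], 0.7)]
jar [([251.2, 490.1], 0.63), ([179.8, 254.4], 0.34)]
oil [([297.3, 230.5], 0.74)]
block [([87.8, 323.0], 0.71)]
```

View pics/w1.png

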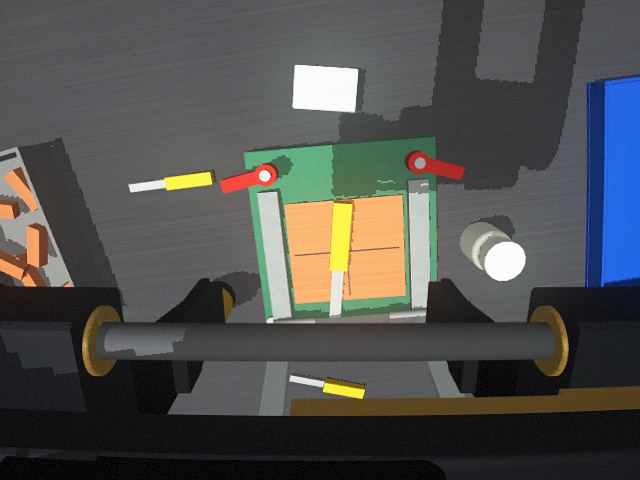

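View pics/s1.png

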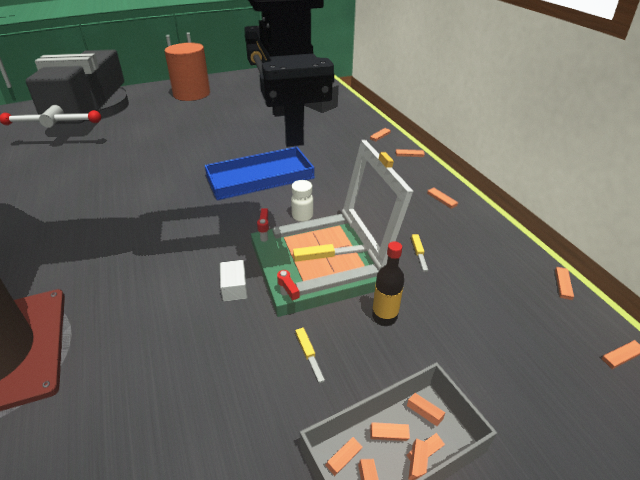

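The wrist view shows the left pivot at (162,419) with its tip at (173,463), the right pivot at (175,265) with its tip at (186,222), and the file from its handle end at (201,343) past the blade start at (270,340) to the tip at (316,335). The side view shows the gripper body is wide along y and narrow along x, so it clears the raised frame.

```bash
cat > e.py <<'E'
from h import *
s,d=np.load('w1.npy',allow_pickle=True); Pw=RT(d,s)
t=manip.get_image('top'); sd=manip.get_image('side')
w=lambda rc: ray(d,*Pw,rc)
tt=lambda rc: ray(t,*RT(t),rc); ss=lambda rc: ray(sd,*RT(sd),rc)
import itertools
for n,a,b,c,z in (('pl',(162,419.5),(294.5,272),(224,263),.065),('tl',(173,463),(286.5,250),None,.065),('pr',(175,265),(300,353.5),(276,284),.065),('tr',(186,222),(297.5,377),None,.065),('fend',(201,343),(276.5,317.5),None,.042),('fbound',(270,339.5),(238,323.4),None,.042),('ftip',(316,335),(209,328),None,.034),('jar',(260,503),(233,232),None,.075),('block',(88,325),(336,314),None,.035),('baseL',(137,435),(303,261),None,.025),('baseR',(153,245),(311,366),None,.025),
 ('hingeL',(0,0),None,None,0)):
    if b is None: continue
    print(n,'tri wt',np.round(tri([w(a),tt(b)]),4),'w@z',np.round(atz(w(a),z)[:2],4),'t@z',np.round(atz(tt(b),z)[:2],4))
print('trayw', np.round(atz(w((80,590)),.03),3))
E
python3 e.py
```

```text
pl tri wt [0.4528 0.0806 0.08  ] w@z [0.454  0.0845] t@z [0.4534 0.0815]
tl tri wt [0.4661 0.117  0.0846] w@z [0.4691 0.1233] t@z [0.4665 0.1198]
pr tri wt [ 0.4468 -0.0579  0.0566] w@z [ 0.4468 -0.0557] t@z [ 0.446  -0.0583]
tr tri wt [ 0.4513 -0.0986  0.0594] w@z [ 0.4512 -0.0967] t@z [ 0.4508 -0.0984]
fend tri wt [0.4866 0.0083 0.0312] w@z [0.4846 0.0119] t@z [0.4861 0.0042]
fbound tri wt [ 0.5547 -0.003   0.0431] w@z [ 0.5553 -0.0006] t@z [ 0.5546 -0.0054]
ftip tri wt [ 0.6076 -0.0125  0.0392] w@z [ 0.6102 -0.0122] t@z [ 0.6084 -0.013 ]
jar tri wt [0.5571 0.1545 0.0709] w@z [0.5544 0.1544] t@z [0.5578 0.1523]
block tri wt [0.3833 0.0082 0.0812] w@z [0.3774 0.0088] t@z [0.3823 0.0091]
baseL tri wt [0.4367 0.1035 0.0464] w@z [0.4365 0.1101] t@z [0.4381 0.1051]
baseR tri wt [ 0.4269 -0.084  -0.0013] w@z [ 0.4266 -0.0782] t@z [ 0.4267 -0.0826]
trayw [0.401 0.263 0.03 ]
```

```bash
python3 p.py 0.5416 -0.001 0.12 170.6;
```

```text
pos [ 4.794e-01 -3.000e-04  3.006e-01] clk 3.7 toolx 172.61 F [ 0.1 -0.1  0.3] w 1.0033892792998542
shift [-0.309  0.037  0.903] turn [-0.     0.     0.011] rows 4.5807409050538075 0.2809748115074078
```

Emit:
arm_command:
  motion:
    - [[-0.309,0.037,0.25],[0,0,0.011],-0.15]
    - [[-0.309,0.037,0.45],[0,0,0.011],-0.15]
    - [[-0.309,0.037,0.65],[0,0,0.011],-0.15]
    - [[-0.309,0.037,0.8],[0,0,0.011],-0.15]
    - [[-0.309,0.037,0.9],[0,0,0.011],-0.15]
    - [[-0.309,0.037,0.9],[0,0,0.011],-0.15]
    - [[-0.309,0.037,0.9],[0,0,0.011],-0.15]

```text
clock: 4.28
tcp_pos: [0.54, -0.0011, 0.1189]
tcp_rot: [-0.003, 0.082, 0.997, 0.0]
contact_force: [-0.8, 0.6, -0.2]
gripper_width: 0.604
grip_force: 0.0
```

```bash
python3 p.py 0.5416 -0.001 0.053 170.6
```

```text
pos [ 0.54   -0.0011  0.1189] clk 4.2833 toolx 170.59 F [-0.8  0.6 -0.2] w 0.6042916986575454
shift [-0.01   0.002  0.329] turn [-0.    -0.002 -0.   ] rows 1.58042231698609 0.04219805778586583
```

Emit:
arm_command:
  motion:
    - [[-0.01,0,0.1],[0,0,0],-0.15]
    - [[-0.01,0,0.2],[0,0,0],-0.15]
    - [[-0.01,0,0.28],[0,0,0],-0.15]
    - [[-0.01,0,0.33],[0,0,0],-0.15]
    - [[-0.01,0,0.33],[0,0,0],-0.15]
    - [[-0.01,0,0.33],[0,0,0],1]
    - [[-0.01,0,0.33],[0,0,0],1]
    - [[-0.01,0,0.33],[0,0,0],1]
    - [[-0.01,0,0.33],[0,0,0],1]
    - [[-0.01,0,0.33],[0,0,0],1]
    - [[-0.01,0,0.33],[0,0,0],1]
    - [[-0.01,0,0.33],[0,0,0],1]
    - [[-0.01,0,0.33],[0,0,0],1]
  squeeze: 25

```text
clock: 5.37
tcp_pos: [0.544, -0.0017, 0.055]
tcp_rot: [0.0, 0.082, 0.997, 0.0]
contact_force: [-1.7, -0.2, 3.5]
gripper_width: 0.199
grip_force: 24.9
```

Emit:
arm_command:
  motion:
    - [[0,0,-0.2],[0,0,0],1]
    - [[0,0,-0.4],[0,0,0],1]
    - [[0,0,-0.6],[0,0,0],1]
    - [[0,0,-0.7],[0,0,0],1]
    - [[0,0.3,-0.7],[0,0,0],1]
    - [[0,0.5,-0.7],[0,0,0],1]
    - [[0,0.7,-0.7],[0,0,0],1]
    - [[0,0.9,-0.7],[0,0,0],1]
    - [[0,0.9,-0.7],[0,0,0],1]

```text
clock: 6.12
tcp_pos: [0.5728, 0.1808, 0.1941]
tcp_rot: [-0.0, 0.081, 0.997, 0.001]
contact_force: [-0.7, -0.2, -1.6]
gripper_width: 0.204
grip_force: 25.0
```

```bash
python3 p.py 0.508 0.329 0.10 181.9
```

```text
pos [0.5728 0.1808 0.1941] clk 6.1167 toolx 170.76 F [-0.7 -0.2 -1.6] w 0.2039246270602655
shift [0.439 0.678 0.472] turn [ 0.001 -0.    -0.062] rows 4.488310724447078 1.5560467468972612
```

Emit:
arm_command:
  motion:
    - [[0.2,0.3,0],[0,0,-0.03],1]
    - [[0.3,0.5,0],[0,0,-0.062],1]
    - [[0.439,0.678,0],[0,0,-0.062],1]
    - [[0.439,0.678,0.1],[0,0,-0.062],1]
    - [[0.439,0.678,0.3],[0,0,-0.062],1]
    - [[0.439,0.678,0.47],[0,0,-0.062],1]
    - [[0.439,0.678,0.55],[0,0,-0.062],1]
    - [[0.439,0.678,0.55],[0,0,-0.062],1]

```text
clock: 6.78
tcp_pos: [0.5044, 0.3221, 0.0784]
tcp_rot: [-0.005, -0.016, 1.0, -0.002]
contact_force: [-1.1, 0.5, -1.4]
gripper_width: 0.207
grip_force: 25.0
```

```bash
python3 p.py 0.508 0.329 0.032 181.9; python3 - <<'E'
from h import *
im=manip.get_image('side')['image']; im2=manip.get_image('top')['image']
a=cv2.resize(im[60:300,160:460],(750,600)); 
b=cv2.resize(im2[170:350,80:305],(750,600)); cv2.imwrite('pics/carry.png',cv2.resize(np.vstack([a,b]),(500,600)))
E
```

```text
pos [0.5044 0.3221 0.0784] clk 6.7833 toolx -178.21 F [-1.1  0.5 -1.4] w 0.20653128427374057
shift [-0.021  0.035  0.232] turn [-0.001 -0.003 -0.001] rows 1.1288102722451827 0.08780109969702218
```

View pics/carry.png

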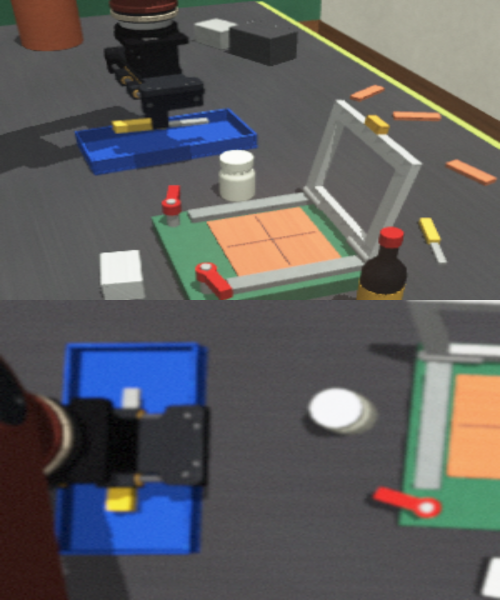

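The file is held level over the tray centre (top view (122,450)), and the bystanders stand untouched. Now I'll lower and release it.

Emit:
arm_command:
  motion:
    - [[-0.02,0.03,0.08],[0,0,0],1]
    - [[-0.02,0.03,0.15],[0,0,0],1]
    - [[-0.02,0.03,0.2],[0,0,0],1]
    - [[-0.02,0.03,0.22],[0,0,0],1]
    - [[-0.02,0.03,0.235],[0,0,0],1]
    - [[-0.02,0.03,0.235],[0,0,0],1]
    - [[-0.02,0.03,0.235],[0,0,0],1]

```text
clock: 7.47
tcp_pos: [0.5128, 0.3301, 0.038]
tcp_rot: [0.0, -0.015, 1.0, 0.0]
contact_force: [-0.3, 0.4, -1.2]
gripper_width: 0.202
grip_force: 25.0
```

Emit:
arm_command:
  motion:
    - [[0,0,0.015],[0,0,0],1]
    - [[0,0,0.03],[0,0,0],1]
    - [[0,0,0.03],[0,0,0],1]
    - [[0,0,0.03],[0,0,0],1]

```text
clock: 7.8
tcp_pos: [0.5129, 0.3304, 0.032]
tcp_rot: [0.001, -0.015, 1.0, 0.0]
contact_force: [-0.1, -0.8, 0.9]
gripper_width: 0.202
grip_force: 25.0
```

Emit:
arm_command:
  motion:
    - [[0,0,0],[0,0,0],0.3]
    - [[0,0,0],[0,0,0],0.1]
    - [[0,0,0],[0,0,0],0.0]
    - [[0,0,0],[0,0,0],0.0]
    - [[0,0,0],[0,0,0],0.0]
    - [[0,0,-0.1],[0,0,0],0.0]
    - [[0,0,-0.25],[0,0,0],0.0]
    - [[0,0,-0.45],[0,0,0],0.0]
    - [[0,0,-0.65],[0,0,0],1]
    - [[0,0,-0.85],[0,0,0],1]
    - [[0,0,-0.85],[0,0,0],1]
    - [[0,0,-0.85],[0,0,0],1]

```text
clock: 8.8
tcp_pos: [0.5145, 0.3311, 0.2057]
tcp_rot: [0.003, -0.015, 1.0, 0.002]
contact_force: [0.2, -0.6, -0.4]
gripper_width: 0.285
grip_force: 0.0
```

```bash
python3 - <<'E'
from h import *
s=manip.sense();d=manip.get_image('wrist');W=RT(d,s)
print(s['tcp_pos'],s['gripper_width'],[(r['point'],r['confidence'], atz(ray(d,*W,r['point']),.012).round(3)) for r in manip.recognise('file_mid','wrist')])
manip.get_image('side');print([(r['point'],r['confidence']) for r in manip.recognise('file_mid','side')])
E
python3 p.py 0.47 0.085 0.2 177
```

```text
[0.51450814 0.33107141 0.20566679] 0.28549549875781877 [([202.2, 321.5], 0.57, array([0.505, 0.329, 0.012]))]
[([350.6, 305.5], 0.84), ([250.3, 417.7], 0.76), ([172.9, 255.5], 0.69), ([221.9, 260.5], 0.38)]
pos [0.5113 0.3295 0.1992] clk 9.0 toolx -178.26 F [-0.3 -1.   0.2] w 0.09981698307871108
shift [ 2.440e-01 -1.216e+00 -1.000e-03] turn [-0.001 -0.001  0.026] rows 5.94632967979139 0.6634176288233026
```

```bash
python3 p.py 0.493 0.115 0.11 177
```

```text
pos [0.5113 0.3295 0.1992] clk 9.0 toolx -178.26 F [-0.3 -1.   0.2] w 0.09981698307871108
shift [ 0.122 -1.069  0.448] turn [-0.001 -0.001  0.026] rows 5.588338239095608 0.6634176288233026
```

Emit:
arm_command:
  motion:
    - [[0.06,-0.3,0],[0,0,0.026],1]
    - [[0.12,-0.6,0],[0,0,0.026],1]
    - [[0.12,-0.9,0],[0,0,0.026],1]
    - [[0.12,-1,0.1],[0,0,0.026],1]
    - [[0.12,-1,0.3],[0,0,0.026],1]
    - [[0.12,-1,0.42],[0,0,0.026],1]
    - [[0.12,-1,0.42],[0,0,0.026],1]
    - [[0.12,-1,0.42],[0,0,0.026],1]

```text
clock: 9.67
tcp_pos: [0.4915, 0.1286, 0.114]
tcp_rot: [-0.004, 0.027, 1.0, -0.0]
contact_force: [-0.9, -0.6, 0.3]
gripper_width: -0.001
grip_force: 0.0
```

```bash
python3 p.py 0.493 0.115 0.074 177
```

```text
pos [0.4915 0.1286 0.114 ] clk 9.6667 toolx 176.95 F [-0.9 -0.6  0.3] w -0.0006440831492625237
shift [-0.013 -0.067  0.2  ] turn [-0.    -0.003 -0.   ] rows 1.0136556229884037 0.06777650134406592
```

Down beside the wing, then push -x (tool +x) by about 25 mm.

Emit:
arm_command:
  motion:
    - [[-0.01,-0.067,0],[0,0,0],1]
    - [[-0.01,-0.067,0.1],[0,0,0],1]
    - [[-0.01,-0.067,0.2],[0,0,0],1]
    - [[-0.01,-0.067,0.2],[0,0,0],1]
    - [[0.02,-0.067,0.2],[0,0,0],1]
    - [[0.05,-0.067,0.2],[0,0,0],1]
    - [[0.08,-0.067,0.2],[0,0,0],1]
    - [[0.105,-0.067,0.2],[0,0,0],1]
    - [[0.115,-0.067,0.2],[0,0,0],1]
    - [[0.115,-0.067,0.2],[0,0,0],1]
    - [[0.115,-0.067,0.2],[0,0,0],1]

```text
clock: 10.58
tcp_pos: [0.4712, 0.1173, 0.0783]
tcp_rot: [0.001, 0.025, 1.0, -0.0]
contact_force: [1.1, 0.3, 0.6]
gripper_width: 0.009
grip_force: 0.6
```

```bash
python3 p.py 0.468 0.115 0.13 177
```

```text
pos [0.4712 0.1173 0.0783] clk 10.5833 toolx 177.09 F [1.1 0.3 0.6] w 0.008597098741690902
shift [ 0.015 -0.012 -0.258] turn [-0.  0.  0.] rows 1.2428577786500405 0.015748531977837127
```

Emit:
arm_command:
  motion:
    - [[0,0,-0.2],[0,0,0],1]
    - [[0,0,-0.4],[0,0,0],1]
    - [[0,0,-0.6],[0,0,0],1]
    - [[-0.1,-0.1,-0.8],[0,0,0],1]
    - [[-0.3,-0.2,-0.95],[0,0,0],1]
    - [[-0.5,-0.3,-1],[0,0,0],1]
    - [[-0.7,-0.4,-1],[0,0,0],1]
    - [[-0.85,-0.5,-1],[0,0,0],1]
    - [[-1,-0.5,-1],[0,0,0],1]
    - [[-1,-0.5,-1],[0,0,0],1]
    - [[-1,-0.5,-1],[0,0,0],1]

```text
clock: 11.5
tcp_pos: [0.6662, 0.0057, 0.2745]
tcp_rot: [-0.002, 0.027, 1.0, 0.0]
contact_force: [-0.0, -0.0, -0.0]
gripper_width: 0.006
grip_force: 0.0
```

```bash
python3 p.py 0.705 0.003 0.28 177; python3 - <<'E'
from h import *
t=manip.get_image('top'); sd=manip.get_image('side')
for n in('turn_l_tip','turn_l_pivot','frame_edge'): print(n,[(r['point'],round(r['confidence'],2)) for r in manip.recognise(n,'top')],[(r['point'],round(r['confidence'],2)) for r in manip.recognise(n,'side')])
a=cv2.resize(t['image'][180:330,230:400],(680,600)); b=cv2.resize(sd['image'][80:320,200:440],(600,600)); cv2.imwrite('pics/wing.png',cv2.resize(np.hstack([a,b]),(800,375)))
E
```

```text
pos [0.6662 0.0057 0.2745] clk 11.5 toolx 176.95 F [-0. -0. -0.] w 0.006270295450733522
shift [-0.194 -0.003 -0.029] turn [-0.    -0.002 -0.   ] rows 0.9424254631540729 0.03970501087408975
turn_l_tip [] [([219.1, 260.7], 0.53)]
turn_l_pivot [] [([222.2, 257.2], 0.81)]
frame_edge [([168.2, 296.6], 0.69)] [([191.9, 394.6], 0.62), ([284.1, 287.7], 0.39), ([248.4, 329.5], 0.29)]
```

View pics/wing.png

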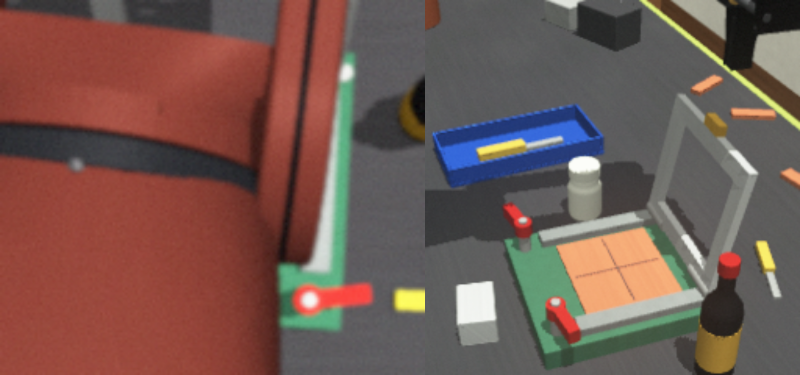

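The file lies flat in the tray at (520,150), and the left wing now points fully outward. Next: behind the frame and push it over.

Emit:
arm_command:
  motion:
    - [[-0.2,0,0],[0,0,0],1]
    - [[-0.2,0,0],[0,0,0],1]
    - [[-0.2,0,0.15],[0,0,0],1]
    - [[-0.2,0,0.3],[0,0,0],1]
    - [[-0.2,0,0.45],[0,0,0],1]
    - [[-0.2,0,0.5],[0,0,0],1]
    - [[-0.2,0,0.5],[0,0,0],1]

```text
clock: 12.48
tcp_pos: [0.7031, 0.0056, 0.1739]
tcp_rot: [-0.003, 0.025, 1.0, 0.0]
contact_force: [0.2, 0.6, -0.7]
gripper_width: 0.006
grip_force: 0.0
```

```bash
python3 p.py 0.60 0.005 0.175 177
```

```text
pos [0.7031 0.0056 0.1739] clk 12.4833 toolx 177.08 F [ 0.2  0.6 -0.7] w 0.00621799426568678
shift [ 0.515 -0.029 -0.002] turn [ 0.    -0.002  0.   ] rows 2.4725846448010227 0.052787486627210514
```

Emit:
arm_command:
  motion:
    - [[0.06,0,0],[0,0,0],1]
    - [[0.12,0,0],[0,0,0],1]
    - [[0.18,0,0],[0,0,0],1]
    - [[0.23,0,0],[0,0,0],1]
    - [[0.28,0,0],[0,0,0],1]
    - [[0.33,0,0],[0,0,0],1]
    - [[0.38,0,0],[0,0,0],1]
    - [[0.43,0,0],[0,0,0],1]
    - [[0.48,0,0],[0,0,0],1]
    - [[0.53,0,0],[0,0,0],1]
    - [[0.53,0,0],[0,0,0],1]

```text
clock: 13.4
tcp_pos: [0.6, 0.0106, 0.1809]
tcp_rot: [0.002, 0.025, 1.0, -0.0]
contact_force: [-0.2, -0.5, -0.6]
gripper_width: 0.003
grip_force: 0.0
```

```bash
python3 - <<'E'
from h import *
s=manip.sense(); print(s['tcp_pos'],s['contact_force'])
sd=manip.get_image('side');print([(r['point'],round(r['confidence'],2)) for r in manip.recognise('frame_edge','side')])
cv2.imwrite('pics/push.png',cv2.resize(sd['image'][60:330,180:480],(600,540)))
E
```

```text
[0.59996408 0.01062485 0.18090057] [-0.18817726 -0.50506395 -0.58348064]
[([205.6, 360.3], 0.97)]
```

View pics/push.png

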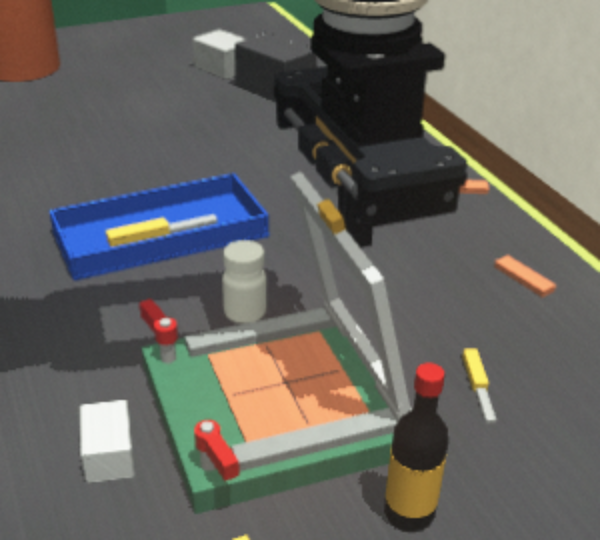

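The frame has tipped forward of upright and the fingers are behind it. I'll push further.

Emit:
arm_command:
  motion:
    - [[0.05,0,0],[0,0,0],1]
    - [[0.1,0,0],[0,0,0],1]
    - [[0.15,0,0],[0,0,0],1]
    - [[0.2,0,0],[0,0,0],1]
    - [[0.25,0,0.02],[0,0,0],1]
    - [[0.3,0,0.04],[0,0,0],1]
    - [[0.3,0,0.04],[0,0,0],1]
    - [[0.3,0,0.04],[0,0,0],1]

```text
clock: 14.17
tcp_pos: [0.5405, 0.0135, 0.1704]
tcp_rot: [0.001, 0.026, 1.0, -0.0]
contact_force: [-0.6, 0.0, 0.4]
gripper_width: 0.008
grip_force: 0.0
```

```bash
python3 - <<'E'
from h import *
s=manip.sense(); print(s['tcp_pos'],s['contact_force'])
for i in range(8):
    sd=manip.get_image('side');r=manip.recognise('frame_edge','side'); print([(q['point'],round(q['confidence'],2)) for q in r[:2]])
E
```

```text
[0.54046079 0.0135105  0.17043557] [-0.63787351  0.01079937  0.38595178]
[([225.3, 326.6], 0.66)]
[([232.8, 326.7], 0.85)]
[([233.4, 324.8], 0.59), ([221.6, 259.2], 0.42)]
[([237.4, 316.7], 0.86), ([289.0, 388.4], 0.66)]
[([238.2, 309.9], 0.66)]
[([248.5, 321.6], 0.55)]
[([257.0, 319.8], 0.57), ([218.7, 259.5], 0.55)]
[([262.5, 323.5], 0.72)]
```

The frame is sinking by itself. I'll lift off and move above the left wing's near side meanwhile.

Emit:
arm_command:
  motion:
    - [[0,0,-0.15],[0,0,0],1]
    - [[0.1,0.1,-0.25],[0,0,0],1]
    - [[0.3,0.25,-0.25],[0,0,0],1]
    - [[0.45,0.4,-0.25],[0,0,0],1]
    - [[0.61,0.5,-0.25],[0,0,0],1]
    - [[0.61,0.5,-0.25],[0,0,0],1]
    - [[0.61,0.5,-0.25],[0,0,0],1]
    - [[0.61,0.5,-0.25],[0,0,0],1]
    - [[0.61,0.5,-0.25],[0,0,0],1]
    - [[0.61,0.5,-0.25],[0,0,0],1]
    - [[0.61,0.5,-0.25],[0,0,0],1]
    - [[0.61,0.5,-0.25],[0,0,0],1]
    - [[0.61,0.5,-0.25],[0,0,0],1]
    - [[0.61,0.5,-0.25],[0,0,0],1]
    - [[0.61,0.5,-0.25],[0,0,0],1]

```text
clock: 16.22
tcp_pos: [0.4231, 0.1196, 0.2194]
tcp_rot: [-0.0, 0.026, 1.0, -0.0]
contact_force: [0.6, 0.7, -0.2]
gripper_width: 0.006
grip_force: 0.0
```

```bash
python3 p.py 0.418 0.115 0.12 177; python3 - <<'E'
from h import *
for i in range(4):
    sd=manip.get_image('side');r=manip.recognise('frame_edge','side'); print([(q['point'],round(q['confidence'],2)) for q in r[:2]])
R,t=RT(sd); o=np.array([.540,.0085]);c,s=np.cos(-.05),np.sin(-.05)
J=lambda x,y,z:[o[0]+c*x-s*y,o[1]+s*x+c*y,z]
for z in(.040,.045):print(proj(sd,R,t,[J(-.075,0,z),J(-.075,.085,z),J(-.075,-.085,z)]).round(1).tolist())
cv2.imwrite('pics/shut.png',cv2.resize(sd['image'][180:330,230:430],(800,600),interpolation=cv2.INTER_CUBIC))
E
```

```text
pos [0.4231 0.1196 0.2194] clk 16.2167 toolx 177.05 F [ 0.6  0.7 -0.2] w 0.005733130646644922
shift [ 0.024 -0.024  0.497] turn [-0. -0.  0.] rows 2.3903035517153204 0.006874042748707157
[([268.5, 323.2], 0.75)]
[([269.7, 322.0], 0.97)]
[([271.0, 318.4], 0.95)]
[([269.2, 324.8], 0.9), ([172.6, 257.3], 0.37)]
[[254.7, 280.9], [225.5, 268.7], [289.3, 295.4]]
[[252.5, 280.8], [223.4, 268.5], [287.0, 295.3]]
```

View pics/shut.png

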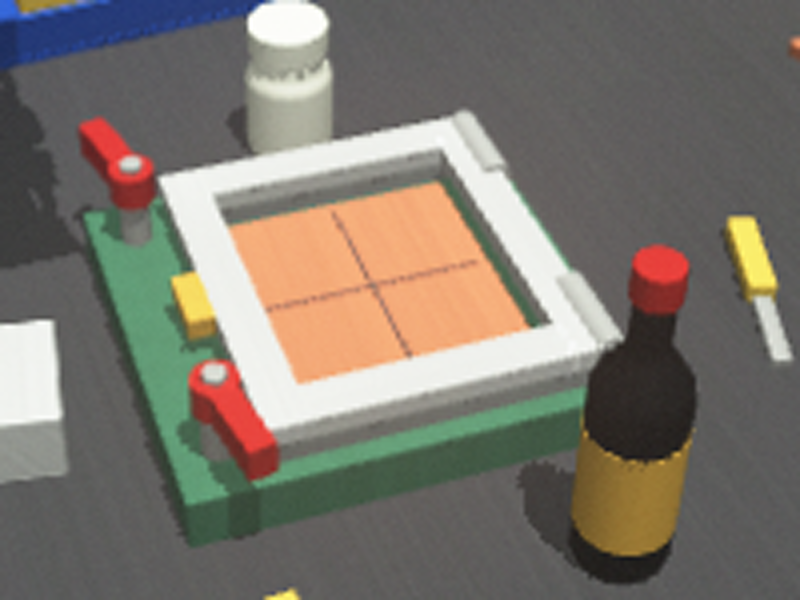

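The frame is shut: its corners at crop (160,180) and (265,435) match the projected shut positions. Next: sweep the left wing inward.

Emit:
arm_command:
  motion:
    - [[0.03,-0.03,0.2],[0,0,0],1]
    - [[0.04,-0.04,0.4],[0,0,0],1]
    - [[0.04,-0.04,0.6],[0,0,0],1]
    - [[0.04,-0.04,0.7],[0,0,0],1]
    - [[0.04,-0.04,0.72],[0,0,0],1]
    - [[0.04,-0.04,0.72],[0,0,0],1]

```text
clock: 17.12
tcp_pos: [0.4133, 0.112, 0.0744]
tcp_rot: [-0.002, 0.026, 1.0, -0.0]
contact_force: [0.2, -0.2, 0.9]
gripper_width: 0.007
grip_force: 0.0
```

```bash
python3 p.py 0.48 0.110 0.077 177
```

```text
pos [0.4133 0.112  0.0744] clk 17.1167 toolx 177.07 F [ 0.2 -0.2  0.9] w 0.0073617931851204695
shift [-0.333  0.007 -0.014] turn [-0.    -0.001  0.   ] rows 1.6006821462292458 0.02987910426339058
```

Emit:
arm_command:
  motion:
    - [[-0.04,0,-0.01],[0,0,0],1]
    - [[-0.08,0,-0.015],[0,0,0],1]
    - [[-0.12,0,-0.015],[0,0,0],1]
    - [[-0.16,0,-0.015],[0,0,0],1]
    - [[-0.2,0,-0.015],[0,0,0],1]
    - [[-0.24,0,-0.015],[0,0,0],1]
    - [[-0.28,0,-0.015],[0,0,0],1]
    - [[-0.33,0,-0.015],[0,0,0],1]
    - [[-0.33,0,-0.015],[0,0,0],1]
    - [[-0.33,0,-0.015],[0,0,0],1]
    - [[-0.33,0.02,-0.2],[0,0,0],1]
    - [[-0.33,0.02,-0.4],[0,0,0],0]
    - [[-0.33,0,-0.4],[0,0,0],-0.5]
    - [[-0.33,0,-0.4],[0,0,0],-0.5]

```text
clock: 18.28
tcp_pos: [0.4828, 0.1085, 0.1587]
tcp_rot: [0.003, 0.026, 1.0, 0.0]
contact_force: [-0.5, -0.6, -0.6]
gripper_width: 0.15
grip_force: 0.0
```

```bash
python3 p.py 0.482 0.0815 0.077 177.1; python3 - <<'E'
from h import *
s=manip.sense();d=manip.get_image('wrist');sd=manip.get_image('side');W=RT(d,s)
np.save('w2.npy',np.array([s,d],dtype=object),allow_pickle=True)
# red blobs near left pivot -> wing axis at z=.065
im=d['image'].astype(int);m=((im[...,2]>130)&(im[...,1]<70)&(im[...,0]<70)).astype(np.uint8)
n,l,st,ce=cv2.connectedComponentsWithStats(m)
for i in range(1,n):
    if st[i,4]<150: continue
    ys,xs=np.where(l==i); P=np.array([atz(ray(d,*W,(y,x)),.065)[:2] for y,x in list(zip(ys,xs))[::3]])
    c=P.mean(0);v=np.linalg.svd(P-c)[2][0]; print(ce[i].round(),st[i,4],c.round(4),'axis deg',np.degrees(np.arctan2(v[1],v[0])).round(1),'ext',P.min(0).round(3),P.max(0).round(3))
E
```

```text
pos [0.4828 0.1085 0.1587] clk 18.2833 toolx 177.08 F [-0.5 -0.6 -0.6] w 0.149597551708142
shift [-0.    -0.135  0.408] turn [ 0.     0.002 -0.   ] rows 2.0624621173230246 0.05506461006822768
[ 28. 210.] 1171 [ 0.4479 -0.0656] axis deg -81.4 ext [ 0.437 -0.086] [ 0.456 -0.046]
[287. 231.] 1678 [0.4693 0.0879] axis deg 13.7 ext [0.445 0.075] [0.496 0.099]
```

Emit:
arm_command:
  motion:
    - [[0,-0.135,0],[0,0,0],-0.4]
    - [[0,-0.135,0],[0,0,0],-0.4]
    - [[0,-0.135,0],[0,0,0],-0.4]
    - [[0,-0.135,0.05],[0,0,0],-0.4]
    - [[0,-0.135,0.2],[0,0,0],-0.4]
    - [[0,-0.135,0.35],[0,0,0],-0.4]
    - [[0,-0.135,0.41],[0,0,0],-0.4]
    - [[0,-0.135,0.41],[0,0,0],-0.4]
    - [[0,-0.135,0.41],[0,0,0],1]
    - [[0,-0.135,0.41],[0,0,0],1]
    - [[0,-0.135,0.41],[0,0,0],1]
    - [[0,-0.135,0.41],[0,0,0],1]
    - [[0,-0.135,0.41],[0,0,0],1]
    - [[0,-0.135,0.41],[0,0,0],1]
    - [[0,-0.135,0.41],[0,0,0],1]
    - [[0,-0.135,0.41],[0,0,0],1]
    - [[0,-0.135,0.41],[0,0,0],1]
    - [[0,-0.135,0.41],[0,0,0],1]
  squeeze: 8

```text
clock: 19.88
tcp_pos: [0.4795, 0.0818, 0.0739]
tcp_rot: [0.0, 0.026, 1.0, 0.0]
contact_force: [1.5, 0.4, 1.1]
gripper_width: 0.136
grip_force: 8.0
```

Width 11.8 mm: the wing is squared between the pads. Release and go to the right wing.

Emit:
arm_command:
  motion:
    - [[0,0,0],[0,0,0],0.2]
    - [[0,0,0],[0,0,0],0.2]
    - [[0,0,0],[0,0,0],0.2]
    - [[0,0,-0.15],[0,0,0],0.2]
    - [[0,0,-0.4],[0,0,0],0.2]
    - [[0.15,-0.2,-0.4],[0,0,0],1]
    - [[0.33,-0.4,-0.4],[0,0,0],1]
    - [[0.33,-0.6,-0.4],[0,0,0],1]
    - [[0.33,-0.8,-0.4],[0,0,0],1]
    - [[0.33,-0.85,-0.4],[0,0,0],1]
    - [[0.33,-0.85,-0.4],[0,0,0],1]
    - [[0.33,-0.85,-0.4],[0,0,0],1]

```text
clock: 20.88
tcp_pos: [0.4041, -0.0857, 0.1535]
tcp_rot: [-0.0, 0.027, 1.0, 0.0]
contact_force: [0.4, -0.1, -0.6]
gripper_width: 0.022
grip_force: 0.0
```

```bash
python3 p.py 0.412 -0.088 0.076 177.1
```

```text
pos [ 0.4041 -0.0857  0.1535] clk 20.8833 toolx 176.87 F [ 0.4 -0.1 -0.6] w 0.022433212876811527
shift [-0.04  -0.009  0.388] turn [ 0.    -0.    -0.001] rows 1.8695187400376145 0.03269587308141448
```

Emit:
arm_command:
  motion:
    - [[0,0,0.15],[0,0,0],1]
    - [[0,0,0.3],[0,0,0],1]
    - [[0,0,0.38],[0,0,0],1]
    - [[0,0,0.38],[0,0,0],1]
    - [[-0.06,0,0.38],[0,0,0],1]
    - [[-0.1,0,0.38],[0,0,0],1]
    - [[-0.14,0,0.38],[0,0,0],1]
    - [[-0.18,0,0.38],[0,0,0],1]
    - [[-0.22,0,0.38],[0,0,0],1]
    - [[-0.26,0,0.38],[0,0,0],1]
    - [[-0.3,0,0.38],[0,0,0],1]
    - [[-0.345,0,0.38],[0,0,0],1]
    - [[-0.345,0,0.38],[0,0,0],1]
    - [[-0.345,0,0.38],[0,0,0],1]
    - [[-0.345,-0.02,0.2],[0,0,0],1]
    - [[-0.345,-0.02,0],[0,0,0],0]
    - [[-0.345,0,0],[0,0,0],-0.4]
    - [[-0.345,0,0],[0,0,0],-0.4]

```text
clock: 22.38
tcp_pos: [0.4755, -0.0885, 0.1566]
tcp_rot: [0.003, 0.026, 1.0, -0.001]
contact_force: [-0.5, 0.9, 0.1]
gripper_width: 0.154
grip_force: 0.0
```

```bash
python3 p.py 0.4745 -0.0585 0.076 177.1; cat > g.py <<'E'
from h import *
s=manip.sense();d=manip.get_image('wrist');W=RT(d,s)
im=d['image'].astype(int);m=((im[...,2]>130)&(im[...,1]<70)&(im[...,0]<70)).astype(np.uint8)
n,l,st,ce=cv2.connectedComponentsWithStats(m)
for i in range(1,n):
    if st[i,4]<150: continue
    ys,xs=np.where(l==i); P=np.array([atz(ray(d,*W,(y,x)),.065)[:2] for y,x in list(zip(ys,xs))[::3]])
    c=P.mean(0);v=np.linalg.svd(P-c)[2][0]; print(ce[i].round(),st[i,4],c.round(4),'axis deg',np.degrees(np.arctan2(v[1],v[0])).round(1),'ext',P.min(0).round(3),P.max(0).round(3))
E
python3 g.py
```

```text
pos [ 0.4755 -0.0885  0.1566] clk 22.3833 toolx 177.06 F [-0.5  0.9  0.1] w 0.1544188319390897
shift [0.015 0.15  0.402] turn [-0.     0.002 -0.   ] rows 2.061880444286313 0.05252240866652233
[367. 226.] 1763 [ 0.461  -0.0628] axis deg -24.4 ext [ 0.437 -0.078] [ 0.487 -0.046]
[610. 229.] 1527 [0.4703 0.0826] axis deg -1.5 ext [0.445 0.074] [0.496 0.093]
```

Emit:
arm_command:
  motion:
    - [[0.01,0.15,0],[0,0,0],-0.4]
    - [[0.01,0.15,0],[0,0,0],-0.4]
    - [[0.01,0.15,0],[0,0,0],-0.4]
    - [[0.01,0.15,0.05],[0,0,0],-0.4]
    - [[0.01,0.15,0.2],[0,0,0],-0.4]
    - [[0.01,0.15,0.35],[0,0,0],-0.4]
    - [[0.01,0.15,0.4],[0,0,0],-0.4]
    - [[0.01,0.15,0.4],[0,0,0],-0.4]
    - [[0.01,0.15,0.4],[0,0,0],1]
    - [[0.01,0.15,0.4],[0,0,0],1]
    - [[0.01,0.15,0.4],[0,0,0],1]
    - [[0.01,0.15,0.4],[0,0,0],1]
    - [[0.01,0.15,0.4],[0,0,0],1]
    - [[0.01,0.15,0.4],[0,0,0],1]
    - [[0.01,0.15,0.4],[0,0,0],1]
    - [[0.01,0.15,0.4],[0,0,0],1]
    - [[0.01,0.15,0.4],[0,0,0],1]
    - [[0.01,0.15,0.4],[0,0,0],1]
  squeeze: 8

```text
clock: 23.93
tcp_pos: [0.4734, -0.0582, 0.0739]
tcp_rot: [0.0, 0.026, 1.0, -0.0]
contact_force: [1.2, -1.3, 1.9]
gripper_width: 0.136
grip_force: 8.0
```

Emit:
arm_command:
  motion:
    - [[0,0,0],[0,0,0],0.2]
    - [[0,0,0],[0,0,0],0.2]
    - [[0,0,0],[0,0,0],0.2]
    - [[0,0,-0.15],[0,0,0],0.2]
    - [[0,0,-0.4],[0,0,0],0.2]
    - [[0,0.15,-0.6],[0,0,0],0.2]
    - [[0,0.3,-0.8],[0,0,0],0.2]
    - [[0,0.35,-1],[0,0,0],0.2]
    - [[0,0.35,-1],[0,0,0],0.2]
    - [[0,0.35,-1],[0,0,0],0.2]
    - [[0,0.35,-1],[0,0,0],0.2]
    - [[0,0.35,-1],[0,0,0],0.2]

```text
clock: 24.93
tcp_pos: [0.4758, 0.0118, 0.2722]
tcp_rot: [-0.001, 0.025, 1.0, 0.0]
contact_force: [0.3, -0.1, -0.7]
gripper_width: 0.396
grip_force: 0.0
```

```bash
python3 g.py; python3 - <<'E'
from h import *
s=manip.sense();print(s['tcp_pos'],s['contact_force'],s['clock'])
w=manip.get_image('wrist')['image'];b=manip.get_image('side')['image'][90:330,200:440]
cv2.imwrite('pics/fin.png',np.hstack([cv2.resize(w,(440,330)),cv2.resize(b,(330,330))]))
E
```

```text
[406. 198.] 715 [0.4664 0.0828] axis deg -4.1 ext [0.444 0.074] [0.494 0.093]
[0.47547753 0.01168708 0.27153847] [ 0.03920128 -0.01707214 -0.43880361] 24.9833
```

View pics/fin.png

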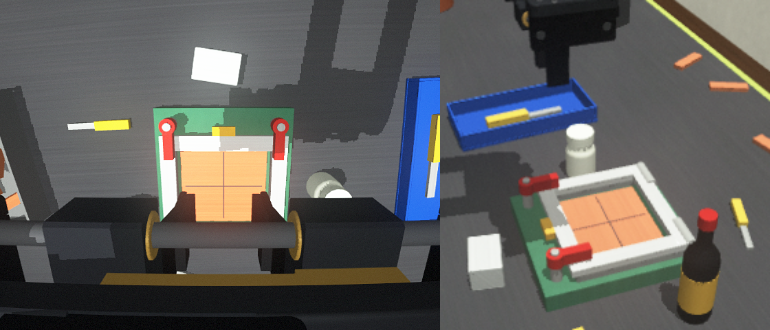

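Both wings (166,140) and (280,140) point straight onto the shut frame. The file is flat in the tray, and the jar, oil bottle and block are where they stood. Handing in.

```bash
python3 -c "
from station import manip
print(manip.sign_off())"
```

```text
the job is handed in; nothing more can be done
None
```

The job is done and handed in at about 25 s: the file lies flat in the blue tray, the frame is shut, both turnbuttons point straight across onto it, and the jar, oil bottle and steel block still stand where they were in the last pictures.

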